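# Pack the herb tub and stack the prep trays

## Robot

A 6-joint arm with a two-finger parallel gripper is mounted at the origin on a cart in front of the work surface, level with it; the furniture and walls round the work are solid. World frame = base frame: x ahead of the robot, y to its left, z up, the work surface at z = 0. Lengths are in m, angles in degrees, forces in N, time in s.
With the tool pointing down it reaches from about 0.3 to 0.775 m from the base axis. Payload 14.6 kg.
Tool frame: the origin (TCP) lies at the very end of the fingers, on their centre line; the grasp point (between the pads) lies 19 mm behind it; z points along the fingers, y is the line along which they close (so a half turn about z gives the same grasp; the last joint's range is limited). The gripper opens to 85 mm and grips with 20 to 120 N. Pads are 22 mm wide; open, the fingers measure 114 mm over their backs; the gripper's body (76 mm by 85 mm) begins 54 mm behind the grasp point. The pads swing forward as they close: fully open they stand 13 mm farther back than shut.
Start: joints at [-67.3, 17.183, 87.147, -0, 75.671, -3.816], TCP at [0.246, -0.492, 0.231] pointing down, gripper open.
Joint ranges: [-173.82, 173.82], [-45.26, 126.66], [13.44, 144.39], [-59.66, 239.66], [0, 175.72], [-146.38, 146.38]. Speed limits (degrees/s): [127.2, 127.2, 147.25, 180, 180, 180].

## Interface

Orientations are given as [roll, pitch, yaw] about the fixed x, y, z axes, in that order (R = Rz(yaw) Ry(pitch) Rx(roll)).
In Python, from bench import ctrl, eyes, get_state gives the robot as it stands (ctrl), with the cameras (eyes) and the readings as plain functions.
- The arm moves only by the tool jog_arm, called after "Request:" as name([rows], argument=value, ...), one row to a line, values as JSON. Schema: {"type":"object","properties":{"offsets":{"type":"array","items":{"type":"object","properties":{"pos":{"type":"array","items":{"type":"number"},"minItems":3,"maxItems":3},"rot":{"type":"array","items":{"type":"number"},"minItems":3,"maxItems":3}},"additionalProperties":false},"minItems":1,"maxItems":12},"jaw":{"type":"number"},"only":{"type":"string"},"quiet":{"type":"boolean"},"lines":{"type":"string"}},"required":["offsets"],"additionalProperties":false}. offsets is a list of rows, 1 to 12 of them, each an object with the fields pos (a list: dx, dy, dz in fractions of the full range, 1 being 0.8 m), rot (a list: a rotation vector rx, ry, rz in fractions of the full range, 1 being 180 degrees); a field left out counts as zero; each row is the pose to reach, as a shift and turn from the pose commanded when the call began, along the tool's axes at that moment; what a row does not reach only later rows make up. A row lasts 1/10 s, in which the tool goes at most 0.05 m and 8.59 degrees, less where a joint would pass 70% of its speed; a pose out of reach is approached as far as the arm can. jaw is the finger opening in m, set as the call begins (left out keeps the last). The fingers move at their own pace and stop on an object; the grip force is fixed at half the most. Time passes only in rows, so rows that do not move let the fingers close. The tool returns the time, the measured TCP pose, the force, the opening and the grip force at its end. only (a regular expression) keeps the lines of the reply that match it, lines (a string "A,B") keeps lines A to B, and quiet returns only ok. Shift and turn numbers lie between -1 and 1, and a call with a number outside is refused. Input that does not fit is refused with a message, and nothing moves.
- get_state(): the state, without advancing time (a new reading comes with each control period).
- eyes.snapshot(name): name is "scene" or "top"; returns the picture (480x640x3 uint8, red, green, blue); there is no depth.
- eyes.camera_info(name): a dict with "intrinsics" (3x3 intrinsics, pixels), "origin" and "orientation" of the camera in the world. Camera axes: x right, y down, z forward; pixel columns grow to the right and rows downward; lengths in m; the calibration is good to about 2 mm. A picture is of the moment at which its call begins. camera_info takes no time and is no camera call.
- ctrl.job_done(): hands the job in; it is judged then, once.
The state is a dict: "time_s": time; "joint_pos": joint angles; "qvel": joint speeds; "joint_torque": joint torques, N m; "position": TCP position; "tcp_rot": TCP orientation; "wrist_force": force on the tool from outside, world axes, zero at the start; "torque": the same for the moment, N m; "opening": finger opening in m; "gripper_force": force on a finger pad.
Only numpy, scipy, OpenCV 4.12 (cv2) and the standard library are available. Lean on these libraries where they do the work, as an engineer would, in place of code of your own. Each camera call takes 0.05 s, during which the arm holds its last target. There are 200 camera calls.

## Task

Stand the small green herb tub from between the two trays upright in the empty compartment of the dark blue tray and let go of it. Then pick up the pale tray, which has a black carry bar, keep it level so the pen stays in its compartment, and lower it gently onto the blue tray, holding on until all four corner lugs are fully home in the sockets (either way round will do). Let go, leaving the blue tray, the orange tub in it and the spice jar behind the trays where they stood.

Things in the scene. Friction and masses are not known exactly. Their poses are not given: they have to be found in the camera images.
- lower_tray: Dark blue open tray, loose, 0.85 kg, 220 (x) x 160 (y) x 60 mm high, left or right of the robot's middle. Origin: centre of underside; z up; x long, pointing away from the robot, yaw within 0.3. Floor 5 mm, walls 4 mm thick. A cross wall 44 mm high at x = 0 makes two compartments, 104 (x) x 152 (y) mm: far (+x, holds the orange tub), near (-x, empty). Its rim carries the upper tray.
- near_bay (a point): Centre of the floor of the lower tray's empty near compartment (tray x = -53 mm, y = 0, z = 5 mm).
- socket0 (a point): Centre of the mouth of one of the lower tray's four corner sockets: at tray x = -95, y = -65, z = 60 mm (the rim). All four, at x = +-95, y = +-65 mm, are square, 22 mm wide, 18 mm deep, in blocks 30 mm square, their bottoms 42 mm above the tray's underside.
- upper_tray: Pale grey-blue tray, loose, 0.3 to 0.6 kg, 220 (x, long) x 160 (y) mm, rim at z = 54 mm, on the side the lower tray is not. Origin: centre of the plane of its lug tips, on which it stands; z up; x points away from the robot, yaw within 0.3 at the start. Inner floor at z = 18 mm. Fully home, its floor rests on the lower tray's rim, its origin 46 mm above the lower tray's, with 2 mm side play.
- lug0 (a point): Tip of one of the upper tray's four round black lugs: at tray x = -95, y = -65, z = 0. All four, at x = +-95, y = +-65 mm, are 14 mm long, tapering from 18 mm across at the root to 9 mm at the tip.
- grip_bar (a point): Centre of the upper tray's black carry bar, 94 mm above the upper tray's origin. The bar is 160 mm long (along the tray's x), 14 mm wide, 18 mm high; nothing for 31 mm below it between the posts.
- green_tub: Small round closed deli tub of dark green herb, 39 mm high, 63 mm across its lid, narrower at the foot, 0.06 kg, standing on the table between the trays. Origin: centre of its underside, z up. Grip it across the wide top part.
- orange_tub: Round orange deli tub, 81 mm across, 45 mm high, standing in the far compartment of the lower tray. Origin: centre of its underside.
- label_pen: White marker pen with black cap, 135 x 17 x 16 mm, lying in the compartment on the +y side of the upper tray, along the tray's x. Origin: about its middle, at its underside.
- spice_jar: Bystander: clear spice jar with yellow cap, 45 mm across, 100 mm high, standing loose behind the trays. Origin: centre of its underside.

How it is judged:
By the outcome, as a careful person would: the job done as asked, in the order asked, and still so for the second after the job is handed in, with the robot touching nothing.
It also fails if it takes over 64 s, if anything falls off the work surface, if the arm or the gripper's body presses on something with over 40 N, if the wrist force passes 120 N, or if a joint passes its speed limit or range.

## Working session

There is one attempt and no reset: what is moved stays moved. The work goes in short steps, Python scripts to look and compute and a tool call to move; the robot and the scene stay as the last step left them, time stands still between calls to the robot, and variables do not carry over. Pictures are saved under pics/ and viewed, at most 10 in all, crops included, and the job is handed in when it is done.

```bash
ls; mkdir -p pics
```

Run:
```python
from bench import ctrl, eyes, get_state
import cv2
for n in("scene","top"):
    cv2.imwrite(f"pics/{n}0.png",eyes.snapshot(n)[:,:,::-1]); print(n,eyes.camera_info(n))
print(get_state())
```

```text
bench.py
pics
scene {'intrinsics': array([[561.39774629,   0.        , 323.29752894],
       [  0.        , 561.39774629, 239.30535473],
       [  0.        ,   0.        ,   1.        ]]), 'origin': array([-0.35215087,  0.6475083 ,  0.89046863]), 'orientation': array([-124.43836935,    1.21631257, -126.64314944])}
top {'intrinsics': array([[561.70903533,   0.        , 321.52160999],
       [  0.        , 561.70903533, 244.65446101],
       [  0.        ,   0.        ,   1.        ]]), 'origin': array([ 0.40064655, -0.00693401,  1.17026249]), 'orientation': array([-169.18172932,   -1.63668397,  -89.72885703])}
{'time_s': 0.1, 'joint_pos': array([-6.72992524e+01,  1.72151667e+01,  8.71776936e+01, -2.83117484e-04,
        7.56719216e+01, -3.81361377e+00]), 'qvel': array([-0.05428834, -0.06239218, -0.16175215, -0.01318531,  0.0864444 ,
        0.02512431]), 'joint_torque': array([ 2.96993792e-03, -5.44380605e+01, -3.62366903e+01,  9.50571120e-05,
        3.08053844e-03,  2.29522897e-05]), 'position': array([ 0.24546215, -0.49193891,  0.23074499]), 'tcp_rot': array([-1.79935343e+02, -4.03508270e-03,  2.65144293e+01]), 'wrist_force': array([-0.21855617, -0.20780928,  0.01436347]), 'torque': array([ 0.04495025, -0.04595916, -0.02701389]), 'gripper_force': 0.0, 'opening': 0.08548853652821299}
```

View pics/scene0.png

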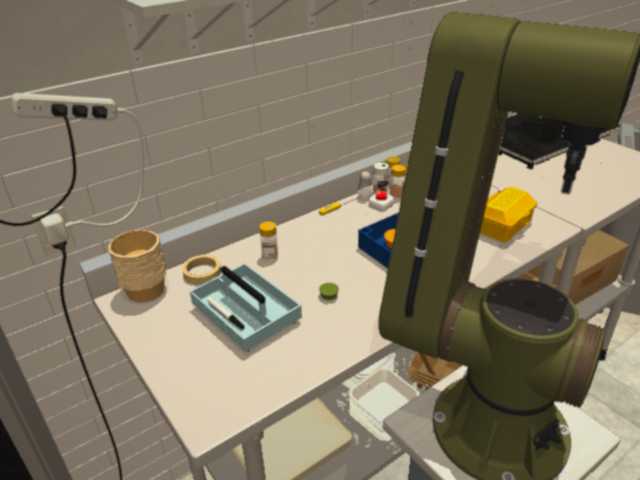

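View pics/top0.png

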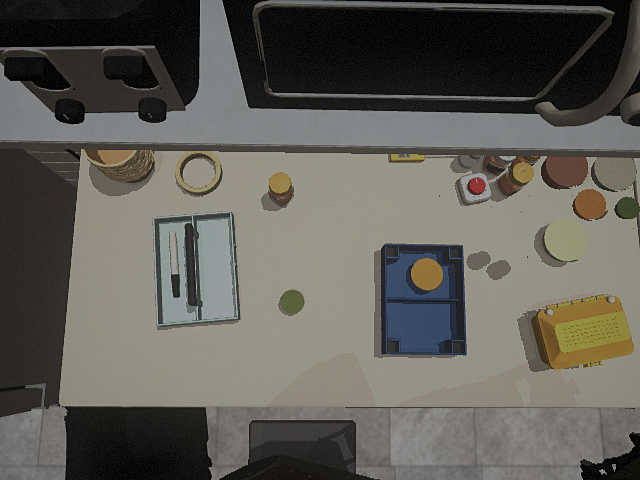

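Create h.py:
```python
import numpy as np, cv2
from scipy.spatial.transform import Rotation as R
from bench import ctrl, eyes, get_state
def ray(n,px):
    c=eyes.camera_info(n); Rm=R.from_euler('xyz',c['orientation'],degrees=True).as_matrix()
    d=np.linalg.inv(c['intrinsics'])@np.c_[np.atleast_2d(px),np.ones(len(np.atleast_2d(px)))].T
    return c['origin'],(Rm@d).T
def plane(n,px,z):
    o,d=ray(n,px); return o+d*((z-o[2])/d[:,2])[:,None]
def proj(n,P):
    c=eyes.camera_info(n); Rm=R.from_euler('xyz',c['orientation'],degrees=True).as_matrix()
    q=c['intrinsics']@(Rm.T@(np.atleast_2d(P)-c['origin']).T); return (q[:2]/q[2]).T
def blob(mask):
    cs,_=cv2.findContours(mask.astype(np.uint8),cv2.RETR_EXTERNAL,cv2.CHAIN_APPROX_NONE)
    return max(cs,key=cv2.contourArea)
def tool(target):  # world target -> shift in tool axes
    s=get_state(); r=R.from_euler('xyz',s['tcp_rot'],degrees=True)
    return r.inv().apply(np.array(target)-s['position'])
```

Run:
```python
from h import *
im=cv2.imread('pics/top0.png'); hsv=cv2.cvtColor(im,cv2.COLOR_BGR2HSV)
H,S,V=[hsv[...,i].astype(int) for i in range(3)]
cv2.imwrite('pics/crop0.png',cv2.resize(im[200:365,140:480],None,fx=2.35,fy=2.35,interpolation=cv2.INTER_CUBIC))
roi=np.zeros(H.shape,bool); roi[205:365,140:475]=1
for nm,m,z in(('green',(H>28)&(H<60)&(S>110)&roi,.039),('blue',(H>105)&(H<128)&(S>90)&roi,.06),('pale',(H>80)&(H<105)&(S>25)&roi,.054),('orange',(H>8)&(H<25)&(S>150)&roi,.045)):
    c=blob(m); print(nm,cv2.contourArea(c),cv2.boundingRect(c)); r=cv2.minAreaRect(c); print(r)
    print(plane('top',cv2.boxPoints(r),z).round(4).tolist(), plane('top',[r[0]],z).round(4))
```

```text
green 0.0 (295, 312, 2, 1)
((295.5, 312.0), (1.0, 0.0), 180.0)
[[0.4792, 0.0122, 0.039], [0.4792, 0.0122, 0.039], [0.4792, 0.0142, 0.039], [0.4792, 0.0142, 0.039]] [[0.4792 0.0132 0.039 ]]
blue 6940.0 (385, 244, 82, 111)
((425.5, 299.0), (110.0, 81.0), 90.0)
[[0.6157, -0.1659, 0.06], [0.6174, -0.3309, 0.06], [0.3983, -0.3213, 0.06], [0.3975, -0.1623, 0.06]] [[ 0.5052 -0.2449  0.06  ]]
pale 4.0 (155, 277, 2, 6)
((155.5, 279.5), (5.0, 1.0), 90.0)
[[0.5455, 0.2926, 0.054], [0.5455, 0.2906, 0.054], [0.5355, 0.29, 0.054], [0.5355, 0.292, 0.054]] [[0.5405 0.2913 0.054 ]]
orange 728.5 (411, 259, 32, 31)
((426.5, 274.0), (30.0, 31.0), 90.0)
[[0.588, -0.2208, 0.045], [0.5886, -0.2845, 0.045], [0.5271, -0.2823, 0.045], [0.5266, -0.2192, 0.045]] [[ 0.5574 -0.2517  0.045 ]]
```

View pics/crop0.png

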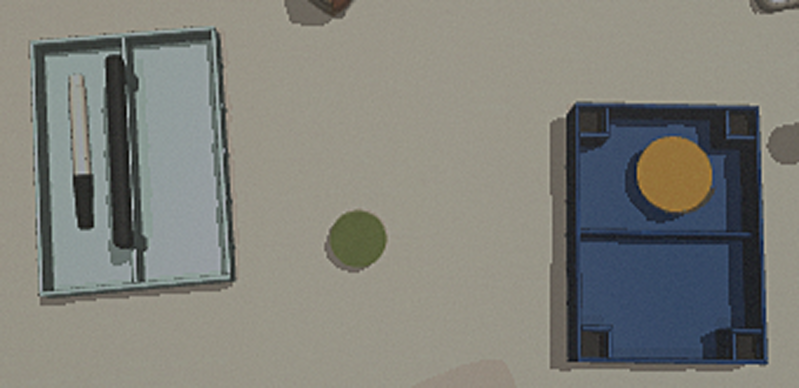

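Run:
```python
from h import *
f=lambda L:np.array(L)/2.35+[140,200]-.3
def rep(nm,L,z):
    P=plane('top',f(L),z); c=P.mean(0); print(nm,P[:,:2].round(4).tolist(),'c',c.round(4)); 
    if len(P)==4: print([round(np.linalg.norm(P[i]-P[(i+1)%4]),4) for i in range(4)],[round(np.degrees(np.arctan2(*(P[a]-P[b])[1::-1])),2) for a,b in((0,3),(1,2))], [round(np.degrees(np.arctan2(-(P[a]-P[b])[0],(P[a]-P[b])[1])),2) for a,b in((0,1),(3,2))])
rep('pale',[(31,41),(214,29),(233,281),(41,296)],.054)
rep('blue',[(577,104),(758,106),(767,362),(579,360)],.06)
im=cv2.imread('pics/top0.png'); hsv=cv2.cvtColor(im,cv2.COLOR_BGR2HSV); H,S,V=[hsv[...,i].astype(int) for i in range(3)]
roi=np.zeros(H.shape,bool); roi[205:330,182:203]=1
c=blob((V<45)&roi); r=cv2.minAreaRect(c); print('bar',r); b=cv2.boxPoints(r); b=b[np.argsort(b[:,1])]
e=plane('top',[b[:2].mean(0),b[2:].mean(0)],.103); print(e,np.linalg.norm(e[0]-e[1]),np.degrees(np.arctan2(*(e[0]-e[1])[1::-1])),e.mean(0))
print(hsv[301,291],hsv[280,215])
roi[:]=0; roi[280:325,270:312]=1
for lo in(90,120):
    c=blob((S>lo)&(H>25)&(H<60)&roi); (x,y),rad=cv2.minEnclosingCircle(c); P=plane('top',[(x,y),(x+rad,y),(x-rad,y)],.037); print('green',x,y,rad,P[0],P[2,1]-P[1,1])
s=cv2.imread('pics/scene0.png'); h=cv2.cvtColor(s,cv2.COLOR_BGR2HSV).astype(int)
roi[:]=0; roi[275:305,310:345]=1
c=blob((h[...,1]>120)&(h[...,0]>25)&(h[...,0]<60)&roi); print(cv2.boundingRect(c), proj('scene',P[0]), 'moment', np.mean(c[:,0],0))
roi[:]=0;roi[165:200,265:295]=1
c=blob((H>10)&(H<28)&(S>130)&roi);(x,y),rad=cv2.minEnclosingCircle(c);print('jar',x,y,rad,plane('top',[(x,y)],.1))
```

```text
pale [[0.6674, 0.3041], [0.6799, 0.1474], [0.4632, 0.124], [0.4498, 0.2827]] c [0.5651 0.2146 0.054 ]
[np.float64(0.1572), np.float64(0.218), np.float64(0.1592), np.float64(0.2187)] [np.float64(5.63), np.float64(6.16)] [np.float64(4.57), np.float64(4.83)]
blue [[0.6158, -0.1664], [0.6156, -0.3231], [0.3988, -0.3214], [0.3997, -0.1645]] c [ 0.5075 -0.2439  0.06  ]
[np.float64(0.1567), np.float64(0.2169), np.float64(0.157), np.float64(0.2161)] [np.float64(-0.51), np.float64(-0.45)] [np.float64(-0.06), np.float64(-0.33)]
bar ((190.08642578125, 264.4953918457031), (81.31111145019531, 7.922074317932129), 86.9471206665039)
[[0.64308063 0.22240596 0.103     ]
 [0.48641674 0.20660372 0.103     ]] 0.1574588365455536 5.759781298363193 [0.56474868 0.21450484 0.103     ]
[33 90 99] [ 98  19 158]
green 292.0 301.26922607421875 11.61555004119873 [0.50080832 0.02061112 0.037     ] 0.046712639704944284
green 303.0 304.0 9.999999747378752e-05 [ 0.49548048 -0.00157973  0.037     ] 4.0223950016279875e-07
(320, 284, 18, 15) [[336.90415248 280.40560931]] moment [328.47826087 290.41304348]
jar 279.3461608886719 183.26922607421875 10.998343467712402 [[0.72813092 0.04747626 0.1       ]]
```

Run:
```python
from h import *
print(proj('scene',[[.5008,.0206,.037],[.5565,.215,.103]]))
print(tool([.5008,.0206,.12]))
```

```text
[[328.29318913 282.87485048]
 [243.86846591 281.32531596]]
[ 0.45728336 -0.34451711  0.11116604]
```

Run:
```python
from h import *
im=cv2.imread('pics/scene0.png')
k=4;x0,y0=180,250
c=cv2.resize(im[y0:y0+110,x0:x0+180],None,fx=k,fy=k,interpolation=cv2.INTER_CUBIC)
pts=[[.5008,.0206,.039],[.5008,.0206,0],[.643,.2224,.103],[.4864,.2066,.103],[.6674,.3041,.054],[.6799,.1474,.054],[.4632,.124,.054],[.4498,.2827,.054]]
for p in proj('scene',pts):
    q=tuple(int(v) for v in (p-[x0,y0]+.5)*k); print(q); cv2.drawMarker(c,q,(0,0,255),0,12,1)
cv2.imwrite('pics/crop1.png',c)
```

```text
(595, 130)
(596, 180)
(172, 59)
(335, 185)
(39, 158)
(260, 49)
(488, 214)
(256, 349)
```

View pics/crop1.png

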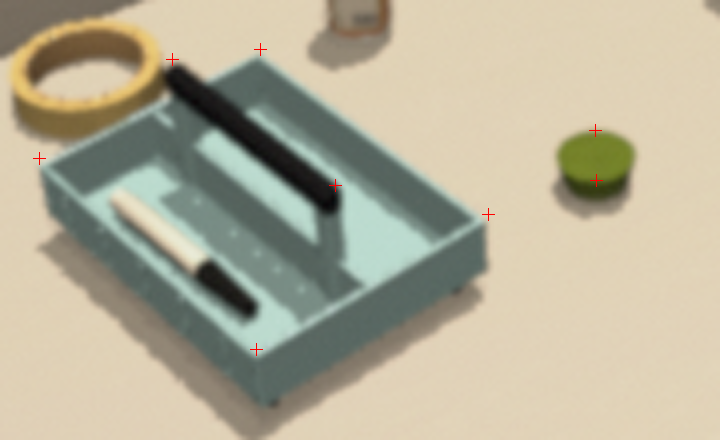

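The rows are not in the units I measure in: shifts go in shares of 0.8 m and turns go in shares of 180 degrees. I convert before sending: 0.4584 m / 0.8 = 0.573, -0.344 m / 0.8 = -0.43, 26.5 degrees / 180 = 0.1472.

Request:
jog_arm([
  {"pos": [0.1875, -0.1438, 0], "rot": [0, 0, 0.0444]},
  {"pos": [0.573, -0.43, 0], "rot": [0, 0, 0.1472]},
  {"pos": [0.573, -0.43, 0.0625], "rot": [0, 0, 0.1472]},
  {"pos": [0.573, -0.43, 0.1388], "rot": [0, 0, 0.1472]},
  {"pos": [0.573, -0.43, 0.1388], "rot": [0, 0, 0.1472]},
  {"pos": [0.573, -0.43, 0.1388], "rot": [0, 0, 0.1472]},
  {"pos": [0.573, -0.43, 0.1388], "rot": [0, 0, 0.1472]},
  {"pos": [0.573, -0.43, 0.1388], "rot": [0, 0, 0.1472]},
  {"pos": [0.573, -0.43, 0.1388], "rot": [0, 0, 0.1472]},
  {"pos": [0.573, -0.43, 0.1388], "rot": [0, 0, 0.1472]},
  {"pos": [0.573, -0.43, 0.1388], "rot": [0, 0, 0.1472]},
  {"pos": [0.573, -0.43, 0.1388], "rot": [0, 0, 0.1472]},
], jaw=0.085)

```text
time_s: 1.3
position: [0.5026, 0.0227, 0.1195]
tcp_rot: [-180.0, 0.0, 0.1]
wrist_force: [0.8, -1.1, 1.1]
opening: 0.0848
gripper_force: 0.0
```

Run:
```python
from h import *
s=get_state();P=s['position'];out=[]
for n,(x0,y0) in(('top',(240,240)),('scene',(270,210))):
    im=eyes.snapshot(n)[:,:,::-1]; k=4
    c=cv2.resize(im[y0:y0+130,x0:x0+100],None,fx=k,fy=k,interpolation=cv2.INTER_CUBIC)
    for p in proj(n,[P,P+[0,.0425,0.013],P-[0,.0425,-.013],[.502,.0206,.025]]):
        cv2.drawMarker(c,tuple(int(v) for v in (p-[x0,y0]+.5)*k),(0,0,255),0,12,1)
    out.append(c)
cv2.imwrite('pics/c2.png',np.hstack(out))
```

```text
(no output)
```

View pics/c2.png

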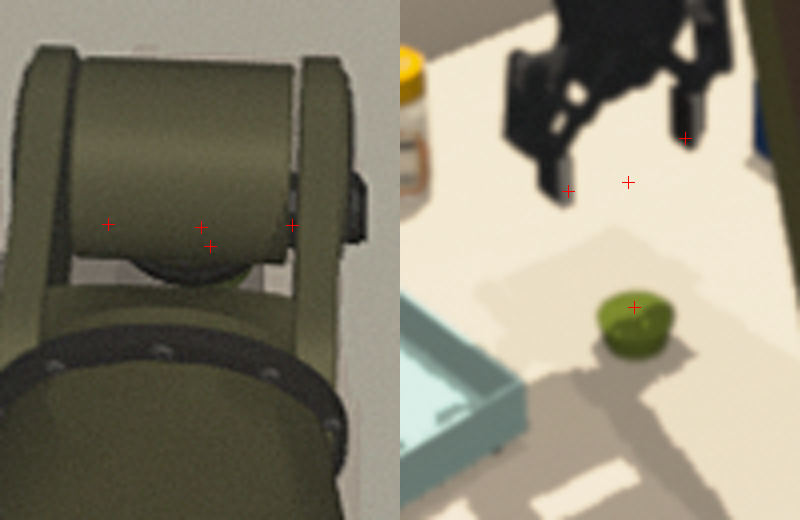

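Scaled: 0.112 m / 0.8 = 0.14, 0.105 m / 0.8 = 0.1313.

Request:
jog_arm([
  {"pos": [0, 0.0013, 0.0375]},
  {"pos": [0, 0.0013, 0.075]},
  {"pos": [0, 0.0013, 0.1125]},
  {"pos": [0, 0.0013, 0.1313]},
  {"pos": [0, 0.0013, 0.14]},
  {"pos": [0, 0.0013, 0.14]},
  {"pos": [0, 0.0013, 0.14]},
], jaw=0.085)

```text
time_s: 2.1
position: [0.5026, 0.0191, 0.0091]
tcp_rot: [180.0, -0.1, 0.0]
wrist_force: [0.4, -0.1, 0.1]
opening: 0.0848
gripper_force: 0.0
```

Request:
jog_arm([
  {},
  {},
  {},
  {},
  {},
  {},
  {},
  {},
  {},
  {},
], jaw=0.03)

```text
time_s: 3.1
position: [0.5027, 0.0192, 0.0099]
tcp_rot: [180.0, -0.1, 0.0]
wrist_force: [-6.4, -1.7, 16.9]
opening: 0.0568
gripper_force: 60.0
```

Scaled: -0.12 m / 0.8 = -0.15, -0.1 m / 0.8 = -0.125.

Request:
jog_arm([
  {"pos": [0, 0, -0.0038]},
  {"pos": [0, 0, -0.0125]},
  {"pos": [0, 0, -0.0375]},
  {"pos": [0, 0, -0.075]},
  {"pos": [0, 0, -0.125]},
  {"pos": [0, 0, -0.15]},
  {"pos": [0, 0, -0.15]},
  {"pos": [0, 0, -0.15]},
])

```text
time_s: 3.9
position: [0.502, 0.0193, 0.1282]
tcp_rot: [-180.0, -0.0, 0.0]
wrist_force: [0.1, 0.4, -1.3]
opening: 0.0568
gripper_force: 63.9
```

Run:
```python
from h import *
im=eyes.snapshot('scene')[:,:,::-1]
cv2.imwrite('pics/c3.png',cv2.resize(im[190:320,260:400],None,fx=4,fy=4,interpolation=cv2.INTER_CUBIC))
print(get_state()['wrist_force'])
```

```text
[-0.05959509  0.18094539 -1.2724239 ]
```

View pics/c3.png

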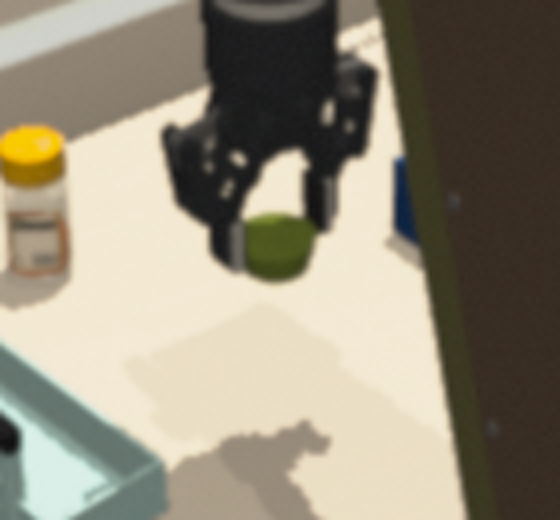

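Scaled: 0.263 m / 0.8 = 0.3288, -0.0475 m / 0.8 = -0.0594.

Request:
jog_arm([
  {"pos": [-0.0063, 0.0375, 0]},
  {"pos": [-0.0188, 0.0938, 0]},
  {"pos": [-0.0313, 0.15, 0]},
  {"pos": [-0.0413, 0.2063, 0]},
  {"pos": [-0.05, 0.2625, 0]},
  {"pos": [-0.0575, 0.3063, 0]},
  {"pos": [-0.0594, 0.3288, 0]},
  {"pos": [-0.0594, 0.3288, 0]},
  {"pos": [-0.0594, 0.3288, 0.0375]},
  {"pos": [-0.0594, 0.3288, 0.0625]},
  {"pos": [-0.0594, 0.3288, 0.0625]},
  {"pos": [-0.0594, 0.3288, 0.0625]},
])

```text
time_s: 5.15
position: [0.4548, -0.243, 0.0782]
tcp_rot: [-180.0, 0.1, 0.1]
wrist_force: [0.1, -0.5, 0.2]
opening: 0.0571
gripper_force: 64.1
```

Run:
```python
from h import *
print(tool([.4545,-.2436,.016]))
```

```text
[-0.00020048  0.00062234  0.06220457]
```

Scaled: 0.062 m / 0.8 = 0.0775, 0.061 m / 0.8 = 0.0763.

Request:
jog_arm([
  {"pos": [0, 0, 0.0313]},
  {"pos": [0, 0, 0.0563]},
  {"pos": [0, 0, 0.0688]},
  {"pos": [0, 0, 0.0738]},
  {"pos": [0, 0, 0.0763]},
  {"pos": [0, 0, 0.0775]},
  {"pos": [0, 0, 0.0775]},
])

```text
time_s: 5.85
position: [0.455, -0.2439, 0.0169]
tcp_rot: [180.0, -0.1, 0.0]
wrist_force: [0.4, 0.5, 0.0]
opening: 0.0571
gripper_force: 64.0
```

Scaled: 0.002 m / 0.8 = 0.0025, 0.001 m / 0.8 = 0.0013.

Request:
jog_arm([
  {"pos": [0, 0, 0.0013]},
  {"pos": [0, 0, 0.0025]},
  {"pos": [0, 0, 0.0025]},
  {"pos": [0, 0, 0.0025]},
])

```text
time_s: 6.25
position: [0.4549, -0.2438, 0.015]
tcp_rot: [180.0, -0.0, 0.0]
wrist_force: [-3.4, 1.8, 7.5]
opening: 0.0567
gripper_force: 64.6
```

Contact. Release, retreat, and move clear for a look.

Scaled: -0.19 m / 0.8 = -0.2375, -0.15 m / 0.8 = -0.1875.

Request:
jog_arm([
  {},
  {},
  {},
  {},
  {"pos": [0, 0, -0.0125]},
  {"pos": [0, 0, -0.0375]},
  {"pos": [0, 0, -0.075]},
  {"pos": [0, 0, -0.125]},
  {"pos": [0, 0, -0.1875]},
  {"pos": [0, 0, -0.2375]},
  {"pos": [0, 0, -0.2375]},
], jaw=0.085)

```text
time_s: 7.35
position: [0.4563, -0.2446, 0.2106]
tcp_rot: [179.7, -0.5, 0.0]
wrist_force: [0.5, 0.5, -1.1]
opening: 0.0851
gripper_force: 0.0
```

Request:
jog_arm([
  {"pos": [0, -0.0625, 0]},
  {"pos": [0, -0.125, 0]},
  {"pos": [0, -0.1875, 0]},
  {"pos": [0, -0.25, 0]},
  {"pos": [0, -0.3125, 0]},
  {"pos": [0, -0.3125, 0]},
])

```text
time_s: 7.95
position: [0.454, 0.0109, 0.2044]
tcp_rot: [-180.0, 0.0, 0.3]
wrist_force: [0.1, -0.7, 0.7]
opening: 0.0851
gripper_force: 0.0
```

Run:
```python
from h import *
im=eyes.snapshot('top')[:,:,::-1]; cv2.imwrite('pics/top4.png',im)
cv2.imwrite('pics/c4.png',cv2.resize(im[200:365,140:480],None,fx=2.35,fy=2.35,interpolation=cv2.INTER_CUBIC))
```

```text
(no output)
```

View pics/c4.png

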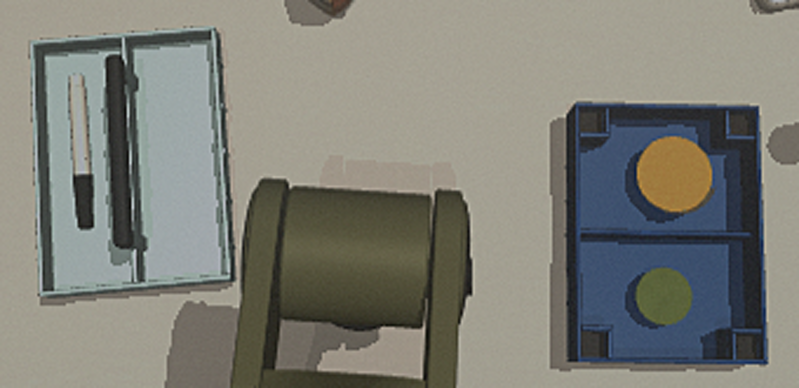

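Run:
```python
from h import *
s=get_state();print(s['position'],s['tcp_rot'],tool([.565,.2145,.15]),s['joint_pos'])
```

```text
[0.45427041 0.00869538 0.20436687] [-1.79994556e+02  3.64253384e-03  2.81709051e-01] [ 0.11174359 -0.20525254  0.05437926] [-3.52662690e+00  6.41034823e+00  1.03885071e+02  5.53302548e-03
  6.97085770e+01  8.61897452e+01]
```

Scaled: -0.2085 m / 0.8 = -0.2606, -0.195 m / 0.8 = -0.2438, -5.5 degrees / 180 = -0.0306.

Request:
jog_arm([
  {"pos": [0.025, -0.05, 0], "rot": [0, 0, -0.0056]},
  {"pos": [0.05, -0.1, 0], "rot": [0, 0, -0.0111]},
  {"pos": [0.075, -0.15, 0], "rot": [0, 0, -0.0167]},
  {"pos": [0.1063, -0.2, 0.0125], "rot": [0, 0, -0.0278]},
  {"pos": [0.1381, -0.2438, 0.0375], "rot": [0, 0, -0.0306]},
  {"pos": [0.1381, -0.2606, 0.0625], "rot": [0, 0, -0.0306]},
  {"pos": [0.1381, -0.2606, 0.0675], "rot": [0, 0, -0.0306]},
  {"pos": [0.1381, -0.2606, 0.0675], "rot": [0, 0, -0.0306]},
  {"pos": [0.1381, -0.2606, 0.0675], "rot": [0, 0, -0.0306]},
], jaw=0.085)

```text
time_s: 8.9
position: [0.5656, 0.2135, 0.1516]
tcp_rot: [-180.0, -0.1, 5.4]
wrist_force: [0.4, 0.3, 0.9]
opening: 0.0849
gripper_force: 0.0
```

Run:
```python
from h import *
s=get_state();print(s['position'],s['tcp_rot'],tool([.565,.2145,.074]))
```

```text
[0.5655759  0.213507   0.15155905] [-1.79992208e+02 -7.95137502e-02  5.43320775e+00] [-0.00058692 -0.00103252  0.07755845]
```

Scaled: 0.077 m / 0.8 = 0.0963, 0.07 m / 0.8 = 0.0875.

Request:
jog_arm([
  {"pos": [0, -0.0006, 0.0375]},
  {"pos": [0, -0.0006, 0.0688]},
  {"pos": [0, -0.0006, 0.0875]},
  {"pos": [0, -0.0006, 0.0963]},
  {"pos": [0, -0.0006, 0.0963]},
  {"pos": [0, -0.0006, 0.0963]},
  {"pos": [0, -0.0006, 0.0963]},
], jaw=0.085)

```text
time_s: 9.6
position: [0.5656, 0.2155, 0.0746]
tcp_rot: [-180.0, -0.1, 5.5]
wrist_force: [-0.5, -0.2, -0.3]
opening: 0.0848
gripper_force: 0.0
```

Request:
jog_arm([
  {},
  {},
  {},
  {},
  {},
  {},
  {},
  {},
  {},
  {},
  {},
  {},
], jaw=0)

```text
time_s: 10.8
position: [0.5651, 0.2154, 0.0733]
tcp_rot: [-180.0, -0.0, 5.5]
wrist_force: [0.1, -0.1, 1.8]
opening: 0.013
gripper_force: 60.8
```

Request:
jog_arm([
  {},
  {},
  {},
])

```text
time_s: 11.1
position: [0.565, 0.2154, 0.0733]
tcp_rot: [-180.0, -0.0, 5.5]
wrist_force: [-0.4, 1.4, 3.1]
opening: 0.0131
gripper_force: 60.9
```

Scaled: -0.12 m / 0.8 = -0.15, -0.11 m / 0.8 = -0.1375.

Request:
jog_arm([
  {"pos": [0, 0, -0.0013]},
  {"pos": [0, 0, -0.005]},
  {"pos": [0, 0, -0.0125]},
  {"pos": [0, 0, -0.025]},
  {"pos": [0, 0, -0.0438]},
  {"pos": [0, 0, -0.0688]},
  {"pos": [0, 0, -0.0938]},
  {"pos": [0, 0, -0.1188]},
  {"pos": [0, 0, -0.1375]},
  {"pos": [0, 0, -0.15]},
  {"pos": [0, 0, -0.15]},
  {"pos": [0, 0, -0.15]},
])

```text
time_s: 12.3
position: [0.5648, 0.2153, 0.1927]
tcp_rot: [180.0, 0.0, 5.5]
wrist_force: [-0.2, 0.8, -4.6]
opening: 0.0133
gripper_force: 60.2
```

Run:
```python
from h import *
print(get_state()['torque'])
im=eyes.snapshot('scene')[:,:,::-1]
cv2.imwrite('pics/c5.png',cv2.resize(im[150:350,150:350],None,fx=3,fy=3,interpolation=cv2.INTER_CUBIC))
```

```text
[-4.59931470e-02  1.72078758e-02  5.31153639e-06]
```

View pics/c5.png

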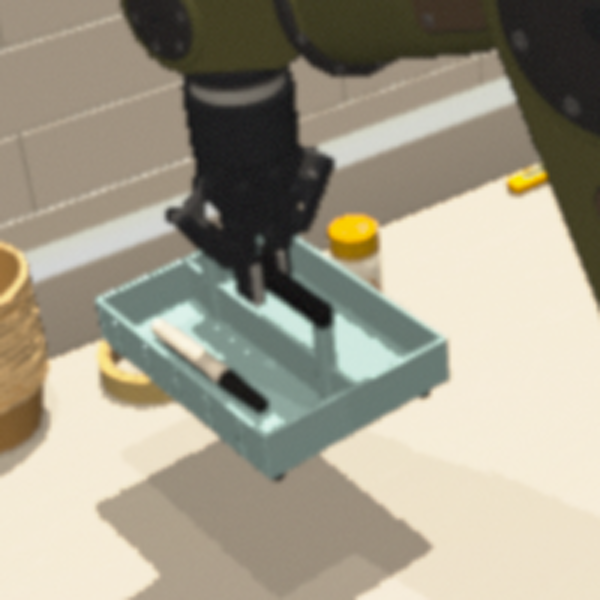

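Run:
```python
from h import *
print(tool([.5075,-.2435,.193]))
```

```text
[-1.01023733e-01  4.51105485e-01 -3.83341183e-04]
```

Scaled: 0.23 m / 0.8 = 0.2875, 0.22 m / 0.8 = 0.275, 3 degrees / 180 = 0.0167.

Request:
jog_arm([
  {"pos": [-0.0013, 0.0063, 0]},
  {"pos": [-0.0043, 0.0188, 0], "rot": [0, 0, 0.0011]},
  {"pos": [-0.0084, 0.0375, 0], "rot": [0, 0, 0.0022]},
  {"pos": [-0.0138, 0.0625, 0], "rot": [0, 0, 0.0039]},
  {"pos": [-0.021, 0.0938, 0], "rot": [0, 0, 0.0056]},
  {"pos": [-0.028, 0.125, 0], "rot": [0, 0, 0.0072]},
  {"pos": [-0.035, 0.1563, 0], "rot": [0, 0, 0.0089]},
  {"pos": [-0.042, 0.1875, 0], "rot": [0, 0, 0.0106]},
  {"pos": [-0.049, 0.2188, 0], "rot": [0, 0, 0.0128]},
  {"pos": [-0.056, 0.25, 0], "rot": [0, 0, 0.0144]},
  {"pos": [-0.0616, 0.275, 0], "rot": [0, 0, 0.0156]},
  {"pos": [-0.0644, 0.2875, 0], "rot": [0, 0, 0.0167]},
])

```text
time_s: 13.55
position: [0.5352, -0.0209, 0.1933]
tcp_rot: [180.0, -0.0, 2.4]
wrist_force: [-0.5, 0.4, -3.9]
opening: 0.0135
gripper_force: 60.1
```

Run:
```python
from h import *
s=get_state();print(tool([.5075,-.2435,.193]),s['tcp_rot'])
```

```text
[-0.03698087  0.22129533  0.00040831] [ 1.79983372e+02 -1.64329103e-03  2.38552300e+00]
```

Scaled: 0.221 m / 0.8 = 0.2763, -0.037 m / 0.8 = -0.0463, 2.85 degrees / 180 = 0.0158.

Request:
jog_arm([
  {"pos": [-0.0038, 0.0188, 0], "rot": [0, 0, 0.0011]},
  {"pos": [-0.0075, 0.0438, 0], "rot": [0, 0, 0.0022]},
  {"pos": [-0.0125, 0.075, 0], "rot": [0, 0, 0.0039]},
  {"pos": [-0.0175, 0.1063, 0], "rot": [0, 0, 0.0056]},
  {"pos": [-0.0225, 0.1375, 0], "rot": [0, 0, 0.0072]},
  {"pos": [-0.0275, 0.1688, 0], "rot": [0, 0, 0.0089]},
  {"pos": [-0.0325, 0.2, 0], "rot": [0, 0, 0.0106]},
  {"pos": [-0.0375, 0.2313, 0], "rot": [0, 0, 0.0128]},
  {"pos": [-0.0425, 0.2563, 0], "rot": [0, 0, 0.0144]},
  {"pos": [-0.045, 0.2713, 0], "rot": [0, 0, 0.0156]},
  {"pos": [-0.0463, 0.2763, 0], "rot": [0, 0, 0.0158]},
  {"pos": [-0.0463, 0.2763, 0], "rot": [0, 0, 0.0158]},
])

```text
time_s: 14.75
position: [0.5085, -0.2409, 0.1932]
tcp_rot: [-180.0, 0.0, -0.3]
wrist_force: [-0.2, 0.3, -4.5]
opening: 0.0129
gripper_force: 60.1
```

Request:
jog_arm([
  {},
  {},
  {},
  {},
])

```text
time_s: 15.15
position: [0.5087, -0.2406, 0.1933]
tcp_rot: [180.0, -0.0, -0.3]
wrist_force: [-0.4, 0.1, -4.4]
opening: 0.0131
gripper_force: 60.1
```

Run:
```python
from h import *
s=get_state();print(tool([.5075,-.2435,.193]),s['tcp_rot'])
im=eyes.snapshot('top')[:,:,::-1]; cv2.imwrite('pics/top6.png',im)
cv2.imwrite('pics/c6.png',cv2.resize(im[220:390,360:490],None,fx=3.5,fy=3.5,interpolation=cv2.INTER_CUBIC))
```

```text
[-0.00121356  0.00289901  0.00031695] [ 1.79998910e+02 -2.66340681e-03 -3.03287493e-01]
```

View pics/c6.png

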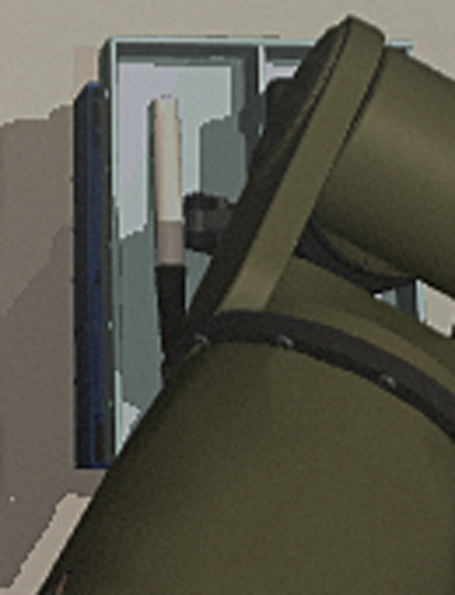

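Run:
```python
from h import *
f=lambda L:np.array(L)/3.5+[360,220]-.35
print(plane('top',f([(111,40),(117,440),(411,42)]),.1735))
print('blue top-left now', plane('top',f([(104,85)]),.06))
s=get_state();c=np.array([s['position'][0],s['position'][1],0]);a=np.radians(s['tcp_rot'][2])
print([ (c+[np.cos(a)*x-np.sin(a)*y,np.sin(a)*x+np.cos(a)*y,0]).round(4) for x,y in((.11,.08),(-.11,.08),(.11,-.08))])
```

```text
[[ 0.61781419 -0.16172007  0.1735    ]
 [ 0.412792   -0.16090517  0.1735    ]
 [ 0.61846251 -0.31920476  0.1735    ]]
blue top-left now [[ 0.61591799 -0.17479068  0.06      ]]
[array([ 0.6192, -0.1613,  0.    ]), array([ 0.3992, -0.1601,  0.    ]), array([ 0.6183, -0.3213,  0.    ])]
```

Scaled: 0.056 m / 0.8 = 0.07, 0.003 m / 0.8 = 0.0038.

Request:
jog_arm([
  {"pos": [-0.0015, 0.0038, 0]},
  {"pos": [-0.0015, 0.0038, 0.0063]},
  {"pos": [-0.0015, 0.0038, 0.0188]},
  {"pos": [-0.0015, 0.0038, 0.035]},
  {"pos": [-0.0015, 0.0038, 0.05]},
  {"pos": [-0.0015, 0.0038, 0.0625]},
  {"pos": [-0.0015, 0.0038, 0.0688]},
  {"pos": [-0.0015, 0.0038, 0.07]},
  {"pos": [-0.0015, 0.0038, 0.07]},
  {"pos": [-0.0015, 0.0038, 0.07]},
])

```text
time_s: 16.2
position: [0.5077, -0.244, 0.1378]
tcp_rot: [180.0, -0.0, -0.3]
wrist_force: [0.3, 0.2, -3.6]
opening: 0.0129
gripper_force: 60.0
```

Run:
```python
from h import *
im=eyes.snapshot('scene')[:,:,::-1]; cv2.imwrite('pics/s7.png',im)
print(tool([.5075,-.2437,.137]))
```

```text
[-0.00011765 -0.0003458   0.00080387]
```

Lower slowly into the sockets.

Scaled: 0.01 m / 0.8 = 0.0125, 0.009 m / 0.8 = 0.0113.

Request:
jog_arm([
  {"pos": [0, 0, 0.0013]},
  {"pos": [0, 0, 0.0025]},
  {"pos": [0, 0, 0.0038]},
  {"pos": [0, 0, 0.005]},
  {"pos": [0, 0, 0.0063]},
  {"pos": [0, 0, 0.0075]},
  {"pos": [0, 0, 0.0088]},
  {"pos": [0, 0, 0.01]},
  {"pos": [0, 0, 0.0113]},
  {"pos": [0, 0, 0.0125]},
])

```text
time_s: 17.25
position: [0.5074, -0.2439, 0.1272]
tcp_rot: [-180.0, 0.0, -0.3]
wrist_force: [-0.6, 0.4, -3.6]
opening: 0.0132
gripper_force: 60.0
```

Scaled: 0.006 m / 0.8 = 0.0075, 0.0055 m / 0.8 = 0.0069.

Request:
jog_arm([
  {"pos": [0, 0, 0.0013]},
  {"pos": [0, 0, 0.0025]},
  {"pos": [0, 0, 0.0038]},
  {"pos": [0, 0, 0.005]},
  {"pos": [0, 0, 0.0063]},
  {"pos": [0, 0, 0.0069]},
  {"pos": [0, 0, 0.0075]},
  {"pos": [0, 0, 0.0075]},
])

```text
time_s: 18.05
position: [0.5074, -0.244, 0.1212]
tcp_rot: [-180.0, 0.0, -0.3]
wrist_force: [-0.2, 0.3, -3.3]
opening: 0.0133
gripper_force: 60.1
```

Scaled: 0.0015 m / 0.8 = 0.0019, 0.001 m / 0.8 = 0.0013.

Request:
jog_arm([
  {"pos": [0, 0, 0.0006]},
  {"pos": [0, 0, 0.0013]},
  {"pos": [0, 0, 0.0019]},
  {"pos": [0, 0, 0.0019]},
])

```text
time_s: 18.45
position: [0.5074, -0.2439, 0.1197]
tcp_rot: [-180.0, 0.0, -0.3]
wrist_force: [0.2, -0.4, -4.1]
opening: 0.013
gripper_force: 60.1
```

Request:
jog_arm([
  {"pos": [0, 0, 0.0006]},
  {"pos": [0, 0, 0.0013]},
  {"pos": [0, 0, 0.0013]},
  {"pos": [0, 0, 0.0013]},
])

```text
time_s: 18.85
position: [0.5075, -0.244, 0.1193]
tcp_rot: [180.0, -0.0, -0.3]
wrist_force: [-4.7, 2.1, 5.0]
opening: 0.0129
gripper_force: 61.3
```

Scaled: 0.0005 m / 0.8 = 0.0006.

Request:
jog_arm([
  {"pos": [0, 0, 0.0006]},
  {"pos": [0, 0, 0.0006]},
  {"pos": [0, 0, 0.0006]},
])

```text
time_s: 19.15
position: [0.5075, -0.244, 0.1193]
tcp_rot: [180.0, -0.0, -0.3]
wrist_force: [-7.1, 4.5, 11.6]
opening: 0.0133
gripper_force: 62.3
```

Run:
```python
from h import *
s=get_state();print(s['torque'],s['position'])
```

```text
[ 0.56987729  1.17381747 -0.04238926] [ 0.50747942 -0.2439639   0.11933306]
```

Scaled: -0.13 m / 0.8 = -0.1625, -0.1 m / 0.8 = -0.125.

Request:
jog_arm([
  {},
  {},
  {},
  {},
  {},
  {"pos": [0, 0, -0.0125]},
  {"pos": [0, 0, -0.0375]},
  {"pos": [0, 0, -0.075]},
  {"pos": [0, 0, -0.125]},
  {"pos": [0, 0, -0.1625]},
  {"pos": [0, 0, -0.1625]},
  {"pos": [0, 0, -0.1625]},
], jaw=0.07)

```text
time_s: 20.35
position: [0.5074, -0.2439, 0.249]
tcp_rot: [180.0, -0.1, -0.3]
wrist_force: [0.5, -0.0, -1.0]
opening: 0.0702
gripper_force: 0.0
```

Request:
jog_arm([
  {"pos": [0, -0.0625, 0]},
  {"pos": [0, -0.125, 0]},
  {"pos": [0, -0.1875, 0]},
  {"pos": [0, -0.25, 0]},
  {"pos": [0, -0.3125, 0]},
  {"pos": [0, -0.375, 0]},
  {"pos": [0, -0.375, 0]},
  {"pos": [0, -0.375, 0]},
])

```text
time_s: 21.15
position: [0.5087, 0.0569, 0.2473]
tcp_rot: [180.0, 0.1, -0.2]
wrist_force: [-0.0, -0.2, -0.1]
opening: 0.0699
gripper_force: 0.0
```

Run:
```python
from h import *
im=eyes.snapshot('top')[:,:,::-1]; a=cv2.resize(im[160:380,230:490],None,fx=1.9,fy=1.9,interpolation=cv2.INTER_CUBIC)
im=eyes.snapshot('scene')[:,:,::-1]; b=cv2.resize(im[160:380,330:480],None,fx=1.9,fy=1.9,interpolation=cv2.INTER_CUBIC)
cv2.imwrite('pics/c8.png',np.hstack([a,b]))
```

```text
(no output)
```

View pics/c8.png

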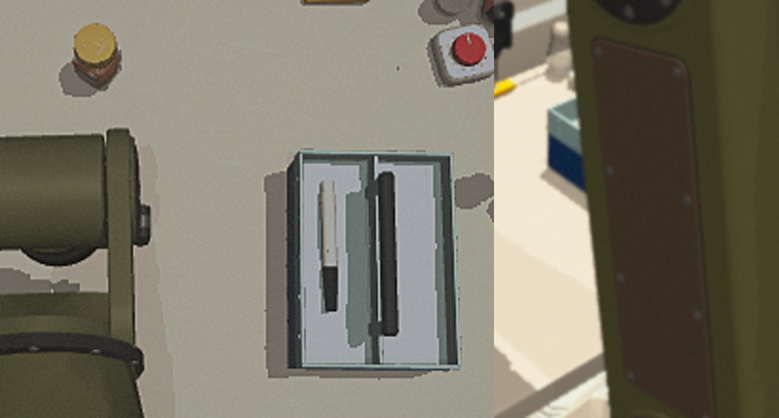

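The pale tray sits square on the blue one: its rim spans about (301,152) to (458,368) in the crop. The pen is in its compartment and the jar still stands at (95,47), so I'm handing in.

```bash
python3 -c "
from bench import ctrl, eyes, get_state
print(ctrl.job_done())"
```

```text
the job is handed in; nothing more can be done
None
```

I put the green tub in the blue tray's empty compartment, seated the pale tray on the blue tray at its expected home height, let go of both, and handed the job in at about 21 s.

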